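Fit the straight handle to the saute pan

ROBOT

A 6-joint arm with a two-finger parallel gripper is mounted at the origin on a cart in front of the work surface, level with it; the furniture and walls round the work are solid. World frame = base frame: x ahead of the robot, y to its left, z up, the work surface at z = 0. Lengths are in mm, angles in rad, forces in N, time in s.
With the tool pointing down it reaches from about 350 to 975 mm from the base axis. Payload 7.1 kg.
Tool frame: the origin (TCP) lies on the front face of the gripper's body, between the roots of the fingers; the fingertips stand 80 mm ahead of it and the grasp point (between the pads) lies 61 mm ahead of it (env.tips_ahead is the distance from the TCP to the fingertips, in mm); z points along the fingers, y is the line along which they close (so a half turn about z gives the same grasp; the last joint's range is limited). The gripper opens to 88 mm and grips with 3 to 60 N. Pads are 20 mm wide; open, the fingers measure 115 mm over their backs; the gripper's body (75 mm by 178 mm) begins 61 mm behind the grasp point.
Start: joints at [1.118, 0.423, 1.63, -0, 1.089, -0.019], TCP at [262.669, 567.107, 302.675] pointing down, gripper open.
Joint ranges: [-3, 3], [-0.9, 2.11], [0.09, 2.58], [-1.31, 4.45], [0.11, 2.69], [-2.54, 2.54]. Speed limits (rad/s): [2.39, 2.39, 3.01, 3.14, 3.14, 3.14].

INTERFACE

Orientations are given as a unit quaternion [x, y, z, w].
In Python, from station import env, set_gripper, viewer, workorder gives the robot as it stands. Calls block until the motion is done:
- env.reach(position, orientation): joint-space move of the TCP to a pose.
- env.move_l(position, rot=None, rate=150, f_stop=None): straight line of the TCP; rot=None keeps the orientation; rate is the mean speed in mm/s. With f_stop (N) it stops when the force on the tool has changed by that much, and returns True; else False.
- env.move_joints(angles): joint-space move.
- set_gripper(opening): finger opening in mm; the grip force is fixed at half the most; returns when the fingers have stopped.
- env.hold(seconds).
- env.ik(position, orientation): joint angles nearest the present ones, or None.
- env.read_state(): the state.
- viewer.camera(name): name is "scene" or "side" or "wrist"; returns the picture (384x512x3 uint8, blue, green, red); there is no depth.
- viewer.camera_params(name): a dict with "fx", "fy", "cx", "cy" (pixels), "pose" (4x4, takes a point from camera to world coordinates); the wrist camera has in their place "tool_from_camera" (4x4, takes a point from camera to tool coordinates, whose origin is the TCP and whose axes are the flange's). Camera axes: x right, y up, looking along -z (the intrinsics and any distortion apply to the point x, -y, -z); pixel columns grow to the right and rows downward; lengths in mm; the calibration is good to about 2 mm. A picture is of the moment at which its call begins: read the wrist's pose just before it. camera_params takes no time and is no camera call.
A pose or a line that the arm cannot do raises env.IKError and nothing moves.
- workorder.sign_off(): hands the job in; it is judged then, once.
The state is a dict: "time_s": time; "qpos": joint angles; "dq": joint speeds; "tau": joint torques, N m; "tool_pos": TCP position; "orientation": TCP orientation; "force": force on the tool from outside, world axes, zero at the start; "wrist_torque": the same for the moment, N m; "width": finger opening in mm; "grip_force": force on a finger pad.
Only numpy, scipy, OpenCV 4.12 (cv2) and the standard library are available. Lean on these libraries where they do the work, as an engineer would, in place of code of your own. Each camera call takes 0.05 s, during which the arm holds its last target. There are 200 camera calls.

TASK

The saute pan's old handle got bent, so it was taken off and lies on the worktop next to its straight replacement. Pick out the straight one and slide it, hole up, fully home on the stub of the pan, until the sprung brass button pops up through the hole and locks it; then let go, with the pan standing flat. Leave the bent handle, the mug and the timer where they are, and do not shove the pan about.

Things in the scene. Friction and masses are not known exactly. Their poses are not given: they have to be found in the camera images.
- saute_pan: Dark saute pan, 242 mm across, 72 mm high, 2.6 kg, loose on the worktop. Origin: centre of its underside; z up; +x runs level out along the stub that takes the handle. A push of over about 12 N can make it slide. At the stub's root, 135 mm from the centre, a steel shoulder plate (44 mm wide, 38 mm high) stops the mouth of a fitted handle.
- stub_end (a point): Centre of the free end of the pan's level steel stub, on its axis, 52 mm above the worktop; axes as the pan's (+x away from the pan). The stub is 64 mm long from the shoulder plate to here, 22 mm wide (y), 14 mm high (z), its last 6 mm stepped down to 19 x 11 mm.
- lock_button (a joint): Domed 12 mm brass spring button on top of the stub, 32 mm back from its end. 0 = out, 8.4 mm proud of the stub; grows as pressed, to 0.0085 m; spring 2 N at 0, 4.9 N at 0.0072. The handle's flared mouth presses it in as it slides over (up to 5 N of push, and it bears up on the handle with about 5 N); in the bore it stays pressed by 6 to 8 mm, in the hole it springs back to 0.
- straight_handle_mid (a point): Straight handle (loose, 0.2 kg, lies hole up): black grip 34 mm wide, 32 mm high, steel tube in front. Point on its axis, half-way up (16 mm), near the centre of gravity, 105 mm behind the mouth: grip it here (grip: 37 mm in front to 63 mm behind, hanging eye to 80 mm behind). +x to the mouth, z up. Fitted: +x opposite to the pan's, this point 41 mm beyond stub_end.
- mouth (a point): Centre of the straight handle's open mouth, on its axis; axes as the handle's. Bore 25 mm wide, 16.5 mm high, 68 mm deep, flared over its first 10 mm to 33 x 26.5 mm here (6 mm up, 4 mm down and sideways); outside the tube is 31 x 22.5 mm, the mouth about 38 x 31 mm. When fully home the mouth rests on the pan's shoulder plate, 64 mm from stub_end; the fitted handle may sag by 2 degrees.
- hole (a point): Centre of the lock hole in the top of the straight handle's tube, at its outer face: 32 mm behind the mouth, 11 mm above the axis; the hole is 18 mm long and 16 mm wide, wall 3 mm. Axes as the handle's.
- bent_handle_mid (a point): The old handle, of the same size and colours but kinked sideways by 26 degrees where the tube joins the grip; lies loose, to be left alone. Point near its middle, 16 mm above its underside, +x roughly towards its mouth. Which of the two lies nearer to the robot varies.
- mug_mid (a point): Two-tone cream mug, 78 mm wide, 100 mm high, bystander; centre, half-way up.
- timer_mid (a point): Red and white wind-up kitchen timer, 61 mm across, 50 mm high, bystander; centre, half-way up.

How it is judged (in metres and radians):
At the end, for the whole second after the job is handed in: Straight handle on the stub, hole up, in line within 0.1 rad, hole over the button within 5 mm; button out again (within 1.5 mm). Pan flat, still, within 80 mm of its start; bent handle within 50 mm, mug and timer within 40 mm of theirs (x of hole in the frame of stub_end between -0.037 and -0.0265 m and y of hole in the frame of stub_end between -0.005 and 0.005 m and z of hole in the frame of stub_end between 0.007 and 0.016 m and angle between the x axis of straight_handle_mid and the x axis of stub_end, either way round below 0.1 rad and value of joint lock_button below 0.0015 m and angle between saute_pan's own z axis and vertical below 0.05 rad and height (world z) of saute_pan between -0.01 and 0.01 m and linear speed of saute_pan below 0.02 m/s and distance of saute_pan from where it was at the start of the episode below 0.08 m and distance of bent_handle_mid from where it was at the start of the episode below 0.05 m and distance of each of mug_mid, timer_mid from where it was at the start of the episode below 0.04 m); the robot touches nothing.
It fails at once if the pan is shoved more than 80 mm from its start (distance of saute_pan from where it was at the start of the episode above 0.08 m).
It fails at once if the pan is tipped by more than 0.2 rad (angle between saute_pan's own z axis and vertical above 0.2 rad).
It fails at once if the bent handle is moved more than 50 mm (distance of bent_handle_mid from where it was at the start of the episode above 0.05 m).
It fails at once if mug or timer is moved more than 40 mm (distance of any of mug_mid, timer_mid from where it was at the start of the episode above 0.04 m).
It also fails if it takes over 42 s, if anything falls off the work surface, if the arm or the gripper's body presses on something with over 40 N, if the wrist force passes 120 N, or if a joint passes its speed limit or range.

## Working session

There is one attempt and no reset: what is moved stays moved. The work goes in short steps, each a Python script; the robot and the scene stay as the last script left them, time stands still between calls to the robot, and variables do not carry over. Pictures are saved under pics/ and viewed, at most 10 in all, crops included, and the job is handed in when it is done.

```bash
mkdir -p pics; ls; python3 - <<'E'
from station import env, set_gripper, viewer, workorder
import cv2,numpy as np
a=viewer.camera("scene");b=viewer.camera("side");cv2.imwrite("pics/scene.png",a);cv2.imwrite("pics/side.png",b)
for n in("scene","side","wrist"):print(n,viewer.camera_params(n))
print(env.read_state())
E
```

```text
pics
scene {'fx': 357.3081846097467, 'fy': 357.3081846097467, 'cx': 260.43466490314165, 'cy': 192.50555655060543, 'pose': array([[ 8.57564650e-01,  2.14166870e-01, -4.67670207e-01,
        -7.58609102e+00],
       [-5.14324227e-01,  3.44097695e-01, -7.85536355e-01,
        -8.18699132e+02],
       [-7.31162257e-03,  9.14182327e-01,  4.05237230e-01,
         5.15519111e+02],
       [ 0.00000000e+00,  0.00000000e+00,  0.00000000e+00,
         1.00000000e+00]])}
side {'fx': 395.2014801208987, 'fy': 395.2014801208987, 'cx': 250.0429833282547, 'cy': 185.25655124254754, 'pose': array([[-9.91922980e-01,  6.57880646e-02, -1.08446914e-01,
         3.12346574e+02],
       [-1.26223318e-01, -5.96283363e-01,  7.92788639e-01,
         1.18690343e+03],
       [-1.25090607e-02,  8.00073798e-01,  5.99771157e-01,
         9.62172831e+02],
       [ 0.00000000e+00,  0.00000000e+00,  0.00000000e+00,
         1.00000000e+00]])}
wrist {'fx': 304.2799627296432, 'fy': 304.2799627296432, 'cx': 255.24441097522708, 'cy': 188.8719908926988, 'tool_from_camera': array([[-9.56093400e-04,  9.60365117e-01,  2.787434
[... 304 characters left out ...]
1, 'qpos': array([ 1.11801536e+00,  4.23779121e-01,  1.63059549e+00, -7.96691468e-06,
        1.08860077e+00, -1.89770704e-02]), 'dq': array([-1.01939807e-04, -2.71274130e-03,  1.02442318e-03,  6.75465811e-04,
        1.63510148e-03,  9.69170693e-05]), 'tau': array([-1.43961984e-04, -5.45609021e+01, -2.74323428e+01,  6.44419785e-02,
        1.87910954e-02, -5.89376100e-05]), 'tool_pos': array([262.49932737, 566.77680877, 301.97728376]), 'orientation': array([ 2.15203344e-01,  9.76569016e-01, -6.73043465e-04, -1.58139768e-04]), 'force': array([ 0.01500734, -0.91202254, -0.42195871]), 'wrist_torque': array([-0.02865392,  0.01306325,  0.05159295]), 'grip_force': 0.0, 'width': 88.01029505559717}
```

View pics/scene.png

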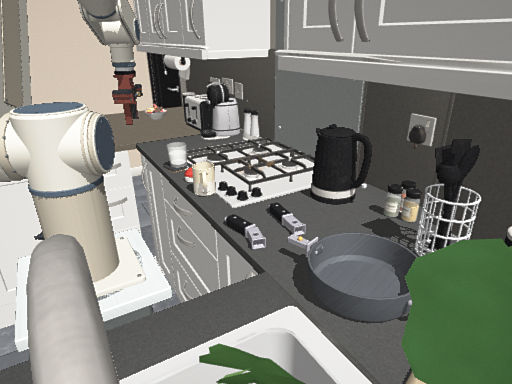

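View pics/side.png

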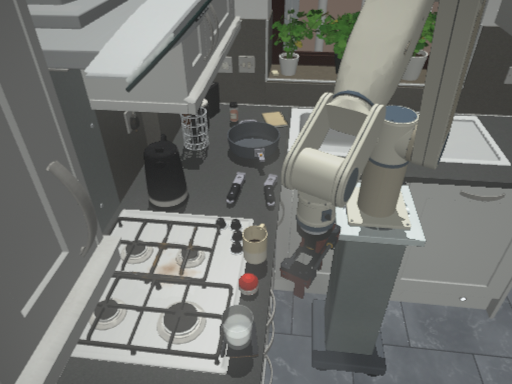

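The scene view shows handles at about (245,232) and (288,218), and the pan at (365,275) with its stub end at about (300,243). In the side view the handles are at (236,188) and (270,190), and the stub is at (260,155). The mug is at (256,245) and the timer at (248,284).

```bash
cat > h.py <<'E'
from station import env, set_gripper, viewer, workorder
import cv2,numpy as np
from scipy.spatial.transform import Rotation as R
def campose(n,st=None):
    p=viewer.camera_params(n)
    if n!="wrist": return p,p["pose"]
    T=np.eye(4);T[:3,:3]=R.from_quat(st["orientation"]).as_matrix();T[:3,3]=st["tool_pos"]
    return p,T@p["tool_from_camera"]
def ray(n,uv,z,P=None):
    p,T=P or campose(n)
    d=T[:3,:3]@np.array([(uv[0]-p["cx"])/p["fx"],-(uv[1]-p["cy"])/p["fy"],-1])
    return (T[:3,3]+d*(z-T[2,3])/d[2])
def down(yaw): # tool z down, tool y along (cos,sin) of yaw ... x_tool = y x z
    y=np.array([np.cos(yaw),np.sin(yaw),0]);z=np.array([0,0,-1.]);x=np.cross(y,z)
    return R.from_matrix(np.c_[x,y,z]).as_quat()
E
python3 - <<'E'
from h import *
for n,l in {"scene":[(232,219,25),(262,242,25),(274,208,25),(300,230,25),(292,238,52),(310,246,52),(365,252,72),(204,178,50),(189,173,30)],"side":[(240,177,25),(232,200,25),(272,179,25),(270,203,25),(262,159,52),(258,150,52),(254,135,72),(256,245,50),(248,284,25)]}.items():
  for u,v,z in l: print(n,u,v,ray(n,(u,v),z).round())
a=cv2.imread("pics/scene.png")[195:275,210:340];b=cv2.imread("pics/side.png")[120:215,210:310]
cv2.imwrite("pics/c1.png",np.vstack([cv2.resize(a,(560,300),interpolation=2),cv2.resize(b,(560,300),interpolation=2)]))
E
```

```text
scene 232 219 [391.  13.  25.]
scene 262 242 [ 400. -140.   25.]
scene 274 208 [533.   9.  25.]
scene 300 230 [ 520. -142.   25.]
scene 292 238 [ 451. -201.   52.]
scene 310 246 [ 466. -253.   52.]
scene 365 252 [ 534. -361.   72.]
scene 204 178 [425. 299.  50.]
scene 189 173 [415. 426.  30.]
side 240 177 [ 530. -103.   25.]
side 232 200 [538.  48.  25.]
side 272 179 [ 399. -103.   25.]
side 270 203 [394.  49.  25.]
side 262 159 [ 450. -205.   52.]
side 258 150 [ 475. -274.   52.]
side 254 135 [ 503. -368.   72.]
side 256 245 [418. 295.  50.]
side 248 284 [426. 433.  25.]
```

View pics/c1.png

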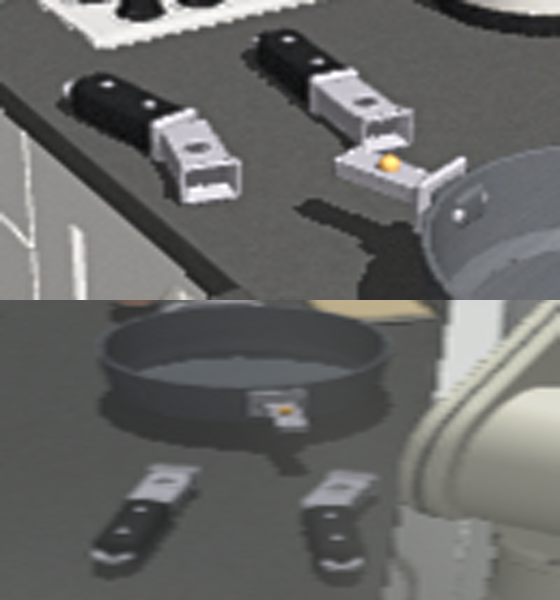

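The far handle (x≈530) is straight. The near one is kinked at the tube joint. Next is a wrist look at both the straight handle and the stub.

```bash
python3 - <<'E'
from h import *
for y in(0,np.pi):
  print(y,env.ik([490,-60,300],down(y)),env.ik([500,-120,130],down(y+.4)))
j=env.ik([490,-110,300],down(0)); 
env.reach([490,-110,300],down(0))
st=env.read_state();a=viewer.camera("wrist");np.save("st.npy",np.r_[st["tool_pos"],st["orientation"]])
cv2.imwrite("pics/w1.png",a);print(st["tool_pos"],st["time_s"])
E
```

```text
0 [-1.45950442e-01  2.33659481e-01  1.91711325e+00 -4.44089210e-16
  9.90819922e-01 -1.45950442e-01] [-2.58689865e-01  5.38191586e-01  1.96797503e+00 -4.44089210e-16
  6.35426042e-01 -6.58689865e-01]
3.141592653589793 None [-2.58689865e-01  5.38191586e-01  1.96797503e+00 -4.44089210e-16
  6.35426042e-01  2.48290279e+00]
[ 490.22987231 -109.42826739  300.02797949] 2.6333
```

View pics/w1.png

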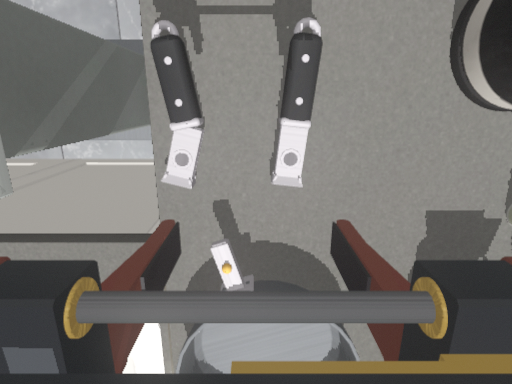

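The straight handle is on the right: hole (291,159), rivets (299,101) and (306,58). The stub end is near (220,243), with the button at (227,269). I'll refine these with masks.

```bash
python3 - <<'E'
from h import *
s=np.load("st.npy");P=campose("wrist",{"tool_pos":s[:3],"orientation":s[3:]})
a=cv2.imread("pics/w1.png");g=cv2.cvtColor(a,6).astype(int)
def cent(m,u,v,r):
    n,l,st,c=cv2.connectedComponentsWithStats(m[v-r:v+r+1,u-r:u+r+1].astype(np.uint8));
    k=l[r,r]; return (c[k]+[u-r,v-r],st[k,4])
pts={}
for nm,u,v,m,z in[("hole",291,159,g<150,26),("r1",299,101,g>120,32),("r2",306,58,g>120,32)]:
    c,n=cent(m,u,v,9);pts[nm]=ray("",c,z,P);print(nm,c,n,pts[nm])
ax=pts["hole"]-pts["r2"];print("yaw",np.degrees(np.arctan2(ax[1],ax[0])), np.linalg.norm(ax[:2]),np.linalg.norm((pts["hole"]-pts["r1"])[:2]))
h=cv2.cvtColor(a,40).astype(int)
m=(h[...,1]>120)&(h[...,2]>120);c,n=cent(m,227,269,10);b=ray("",c,64,P);print("button",c,n,b)
# stub top: bright, in window
m=np.zeros(g.shape,np.uint8);m[236:286,205:250]=((g>150)|((h[...,1]>120)&(h[...,2]>120)))[236:286,205:250]
k=max(cv2.findContours(m,0,1)[0],key=cv2.contourArea);r=cv2.minAreaRect(k);print(r)
q=np.array([ray("",p,59,P) for p in cv2.boxPoints(r)]);print(q.round(1))
C=a[225:300,195:265];cv2.imwrite("pics/c2.png",cv2.resize(C,(560,600),interpolation=2))
E
```

```text
hole [291. 159.] 361 [531.88416173 -98.1262314   26.        ]
r1 [298.81818182 100.67272727] 55 [537.67208868 -31.70275885  32.        ]
r2 [305.22033898  57.83050847] 59 [542.74560195  12.16010994  32.        ]
yaw -95.62457998651686 110.8198897803475 66.67516632322516
button [226.2962963  267.59259259] 54 [ 455.38489034 -220.47775435   64.        ]
((226.0517120361328, 265.3793029785156), (48.28078842163086, 18.755229949951172), 68.19859313964844)
[[ 434.6 -195.6   59. ]
 [ 455.2 -186.7   59. ]
 [ 475.5 -246.3   59. ]
 [ 454.  -256.1   59. ]]
```

View pics/c2.png

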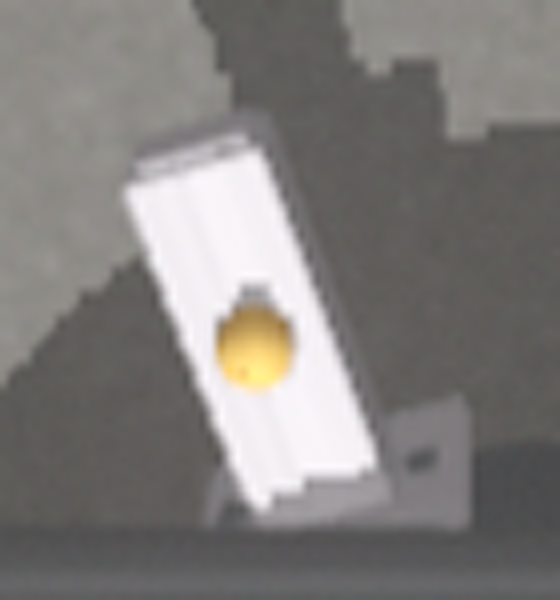

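The crop shows the stub's top face with corners at crop (125,190), (258,148), (375,470) and (255,515). The button dome is at (255,348).

```bash
python3 - <<'E'
from h import *
s=np.load("st.npy");P=campose("wrist",{"tool_pos":s[:3],"orientation":s[3:]})
q=np.array([ray("",(u/8+195-.4,v/8+225-.4),59,P) for u,v in[(125,190),(258,148),(375,470),(255,515)]])
print(q.round(1))
f=(q[0]+q[1])/2;r=(q[2]+q[3])/2;d=(f-r)[:2];L=np.linalg.norm(d);d/=L
print("len(58)",L,"w",np.linalg.norm(q[0]-q[1]),np.linalg.norm(q[2]-q[3]),"yaw",np.degrees(np.arctan2(d[1],d[0])))
for e in((q[0]-q[3]),(q[1]-q[2])):print(np.degrees(np.arctan2(e[1],e[0])))
b=ray("",(255/8+195-.4,348/8+225-.4),64,P)[:2];n=np.array([-d[1],d[0]])
print("end from step",f[:2]+6*d,"from root",r[:2]+64*d,"from button",b+32*d,"button lateral",(b-f[:2])@n)
E
```

```text
[[ 436.7 -198.    59. ]
 [ 456.3 -191.3   59. ]
 [ 472.7 -245.    59. ]
 [ 454.3 -252.9   59. ]]
len(58) 56.873539042391755 w 20.794366713484717 20.04457928817122 yaw 107.39452946757677
107.81289679696916
106.96554880053036
end from step [ 444.72025905 -188.93829957] from root [ 444.38350391 -187.86335294] from button [ 446.01125671 -190.61392863] button lateral -0.7310301095498718
```

```bash
cat >> h.py <<'E'
END=np.array([445.,-189.3]);YAW=np.radians(107.4);D=np.array([np.cos(YAW),np.sin(YAW)])
QF=down(YAW-np.pi/2)
def tcp(gap,z,lat=0): # gap: mouth beyond stub_end (mm), home=-64
    return [*(END+(105+gap)*D+lat*np.array([-D[1],D[0]])),z]
E
python3 - <<'E'
from h import *
hy=np.radians(-95.6);q=down(hy+np.pi/2);m=np.array([531.9,-98.1])-73*np.array([np.cos(hy),np.sin(hy)]);print(m)
env.reach([*m,180],q);env.move_l([*m,85],rate=80,f_stop=8)
set_gripper(30);s=env.read_state();print(s["width"],s["grip_force"],s["tool_pos"],s["time_s"])
env.move_l([*m,180],rate=80);print(env.read_state()["force"])
env.reach(tcp(30,180),QF);env.move_l(tcp(20,122),rate=80)
s=env.read_state();print(s["width"],s["grip_force"],s["tool_pos"],s["force"],s["time_s"])
a=viewer.camera("scene")[190:290,220:350];b=viewer.camera("side")[115:215,205:335]
cv2.imwrite("pics/p1.png",np.vstack([cv2.resize(a,(390,300),interpolation=2),cv2.resize(b,(390,300),interpolation=2)]))
E
```

```text
[539.02355168 -25.4483998 ]
33.73235608053708 29.93050128221512 [539.04519617 -25.44931853  84.97784658] 5.5667
[-0.68478688 -0.30054648 -2.28847211]
33.86629215838003 29.927551746368408 [407.8116997  -70.00142512 122.11054311] [-0.15995018 -0.37285286 -1.7064562 ] 8.4
```

View pics/p1.png

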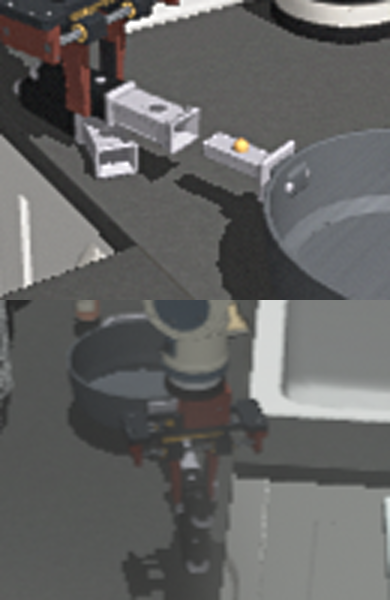

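The scene view shows the held handle just above the bent one and roughly in line with the stub: hole about (272,226), button about (301,238). The side view is blocked by the arm. I'll check the predicted hole and button pixels.

```bash
python3 - <<'E'
from h import *
p,T=campose("scene")
def proj(w):
    c=np.linalg.inv(T)@np.r_[w,1];return np.array([p["cx"]-p["fx"]*c[0]/c[2],p["cy"]+p["fy"]*c[1]/c[2]])
P=lambda g,l,z:proj(np.r_[END+g*D+l*np.array([-D[1],D[0]]),z])
f=lambda q:(q-[220,190])*3
print("hole",f(P(52,0,64)),"seen 157,108");print("button mid",f(P(-32,0,64)),"seen 242,145")
print("stub end top corners",f(P(-6,11,59)),f(P(-6,-11,59)))
print("mouth top corners",f(P(20,19,68.5)),f(P(20,-19,68.5)),"bot",f(P(20,19,37.5)),f(P(20,-19,37.5)))
print("mm/px: lat",f(P(52,1,64))-f(P(52,0,64)),"z",f(P(52,0,65))-f(P(52,0,64)))
a=viewer.camera("scene")[205:265,240:330];cv2.imwrite("pics/p2.png",cv2.resize(a,(795,530),interpolation=2))
E
```

```text
hole [154.8925307 107.0808528] seen 157,108
button mid [234.24813248 140.31477046] seen 242,145
stub end top corners [200.3874372  140.06150525] [216.57428647 129.7449899 ]
mouth top corners [169.79810699 123.24280981] [198.09022533 106.24141214] bot [169.39074215 155.41508388] [197.30999674 137.74423408]
mm/px: lat [-0.74932447  0.43168975] z [ 0.0062735  -1.02090176]
```

View pics/p2.png

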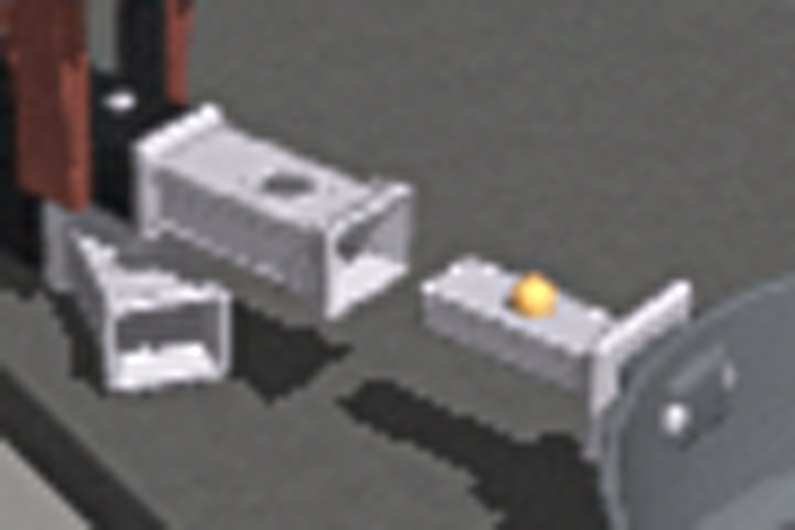

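Seen against the handle, the stub is a few mm closer and 1–2 mm lower than predicted, which is well inside the flare. I'll insert in guarded steps and watch the forces.

```bash
cat > ins.py <<'E'
from h import *
def go(gaps,z,lat,rate=40,fs=9):
    n=np.array([-D[1],D[0]])
    for g in gaps:
        hit=env.move_l(tcp(g,z,lat),rate=rate,f_stop=fs);s=env.read_state();F=s["force"]
        print(g,hit,"ax %.1f lat %.1f z %.1f"%(F[:2]@D,F[:2]@n,F[2]),"tau",s["wrist_torque"].round(2),"gap %.1f"%((s["tool_pos"][:2]-END)@D-105),round(s["time_s"],1))
        if hit: break
E
python3 - <<'E'
from ins import *
go([10,0,-6,-12,-18,-24,-30],121,0)
E
```

```text
10 False ax 0.5 lat 0.4 z -2.7 tau [-0.07  0.   -0.05] gap 9.7 8.9
0 False ax -0.3 lat 0.1 z -2.9 tau [-0.07  0.01 -0.05] gap -0.3 9.3
-6 False ax 0.5 lat 0.5 z -2.9 tau [-0.08  0.03  0.07] gap -6.2 9.7
-12 False ax 0.6 lat -0.3 z -2.3 tau [-0.06  0.04 -0.02] gap -12.3 9.9
-18 False ax 0.4 lat -0.2 z -2.2 tau [-0.06  0.08 -0.03] gap -18.3 10.2
-24 False ax 0.3 lat 0.6 z -2.1 tau [-0.03 -0.    0.03] gap -24.3 10.6
-30 False ax -0.0 lat 0.3 z -2.6 tau [-0.03  0.03 -0.01] gap -30.3 10.8
```

```bash
python3 - <<'E'
from ins import *
go([-34,-38,-42,-46,-50],121,0)
a=viewer.camera("scene")[205:265,240:330];cv2.imwrite("pics/p3.png",cv2.resize(a,(795,530),interpolation=2))
E
```

```text
-34 False ax 0.5 lat -0.3 z -1.0 tau [-0.17 -0.02  0.01] gap -34.3 11.1
-38 False ax 0.9 lat -1.1 z 0.3 tau [-0.19 -0.08  0.06] gap -38.4 11.3
-42 False ax 1.1 lat -1.5 z 1.2 tau [-0.2  -0.07  0.01] gap -42.4 11.6
-46 False ax -1.6 lat -0.2 z 0.7 tau [-0.58 -0.22  0.04] gap -46.8 11.8
-50 False ax -0.6 lat 0.2 z 1.2 tau [-0.54 -0.22  0.05] gap -50.6 12.1
```

View pics/p3.png

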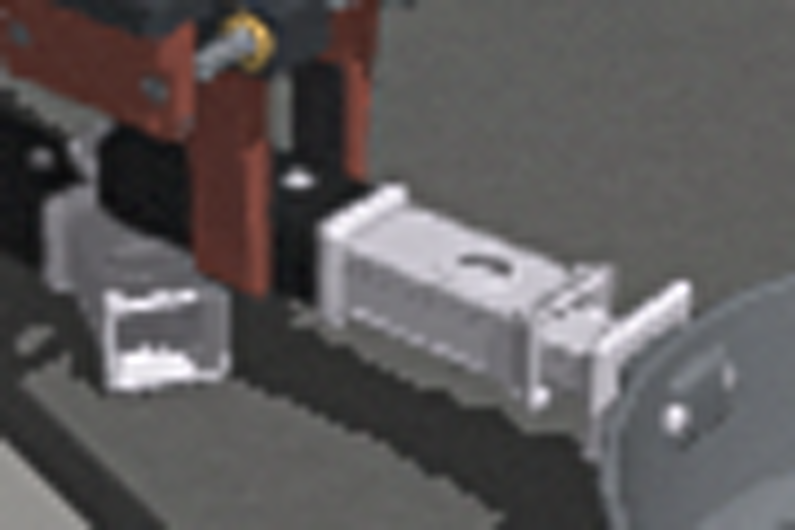

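The mouth is cleanly over the stub and the button is under the tube wall. About 20 mm remain to the shoulder at (600,350).

```bash
python3 - <<'E'
from ins import *
go([-54,-58,-61,-63,-65,-67,-69,-71,-73],121,0,rate=25,fs=7)
a=viewer.camera("scene")[205:265,240:330];cv2.imwrite("pics/p4.png",cv2.resize(a,(795,530),interpolation=2))
E
```

```text
-54 False ax -1.5 lat 1.3 z 1.7 tau [-0.63 -0.07  0.03] gap -54.2 12.5
-58 False ax -1.1 lat -1.7 z 1.7 tau [-0.6  -0.26 -0.  ] gap -58.5 12.8
-61 False ax -5.5 lat 0.3 z 0.4 tau [-1.24 -0.28 -0.04] gap -61.9 13.0
-63 False ax -8.0 lat 2.4 z -0.6 tau [-1.67 -0.06 -0.16] gap -64.0 13.3
-65 False ax -1.4 lat -0.8 z -1.8 tau [-0.48 -0.03 -0.06] gap -64.9 13.5
-67 False ax 0.5 lat -0.3 z -2.7 tau [-0.12  0.05  0.05] gap -66.7 13.8
-69 False ax 5.2 lat -0.7 z -1.7 tau [0.71 0.21 0.13] gap -68.3 14.0
-71 False ax 12.9 lat -1.6 z 1.3 tau [1.82 0.31 0.21] gap -68.9 14.3
-73 False ax 15.8 lat -0.6 z 2.1 tau [2.45 0.44 0.26] gap -70.1 14.5
```

View pics/p4.png

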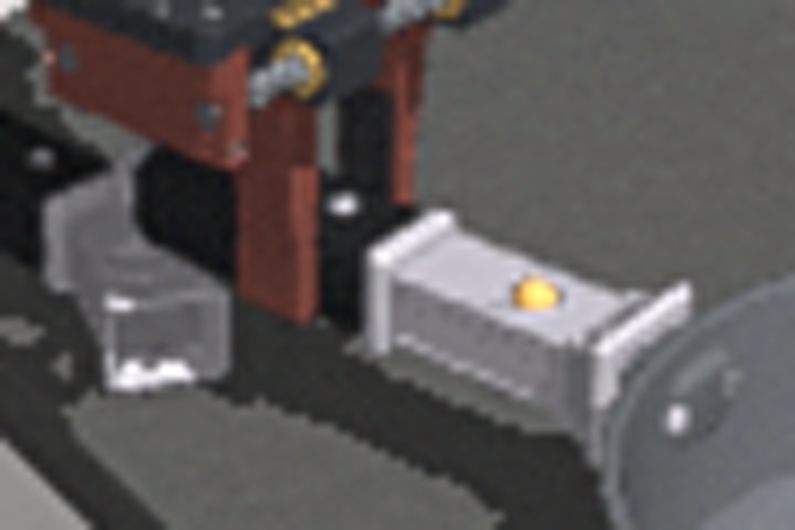

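The button is out in the hole at (537,293) and the mouth is on the shoulder. I'll back off slightly to unload, then release, lift and check.

```bash
python3 - <<'E'
from ins import *
go([-69.5],121,0,fs=None)
set_gripper(60);env.hold(.3)
p=tcp(-69.5,121);env.move_l([p[0],p[1],220],rate=100);env.hold(.5)
s=env.read_state();print(s["force"],s["time_s"],s["width"])
a=viewer.camera("scene")[190:290,220:370];cv2.imwrite("pics/p5.png",cv2.resize(a,(795,530),interpolation=2))
E
```

```text
-69.5 False ax 3.0 lat 0.8 z -1.2 tau [0.47 0.19 0.06] gap -69.5 14.8
[-0.33430365  0.10961481  0.2762528 ] 17.3833 59.912931442352956
```

View pics/p5.png

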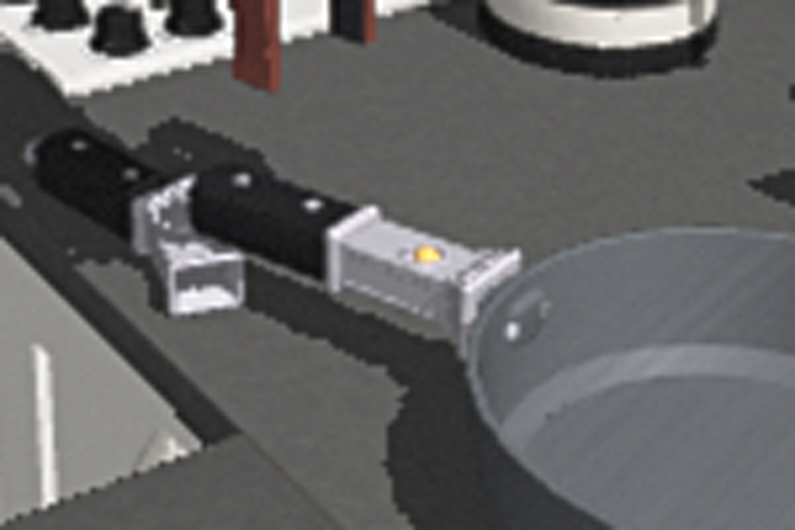

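The handle is home with the button up through the hole at (428,255). The pan is flat, the bent handle hasn't moved and the gripper is clear.

```bash
python3 -c "
from station import workorder
print(workorder.sign_off())"
```

```text
the job is handed in; nothing more can be done
None
```

The straight handle is fully home on the stub, hole up, with the brass button locked through it, the gripper clear and the job handed in at about 17 s; the sign-off gave no verdict, and I did not re-check the mug and timer in the final picture.

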